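Screw the hose elbow into the clamped water manifold

ROBOT

A 7-joint arm with a two-finger parallel gripper is mounted at the origin on the work surface. World frame = base frame: x ahead of the robot, y to its left, z up, the work surface at z = 0. Lengths are in m, angles in rad, forces in N, time in s.
With the tool pointing down it reaches from about 0.4 to 0.85 m from the base axis. Payload 6.9 kg.
Tool frame: the origin (TCP) lies midway between the tips of the shut fingers; the grasp point (between the pads) lies behind it (ctrl.pinch_z is the z of the grasp point in the tool frame, in m); z points along the fingers, y is the line along which they close (so a half turn about z gives the same grasp; the last joint's range is limited). The gripper opens to 85 mm and grips with 20 to 120 N. Pads are 22 mm wide; open, the fingers measure 114 mm over their backs; the gripper's body (76 mm by 85 mm) begins 54 mm behind the grasp point. The pads swing forward as they close: fully open they stand 13 mm farther back than shut.
Start: joints at [-1.077, 0.507, -0.238, 1.5, 0.126, 1.149, -0.155], TCP at [0.237, 0.578, 0.231] pointing down, gripper open.
Joint ranges: [-3.08, 3.08], [-0.24, 2.05], [-1.43, 1.35], [0, 2.5], [-1.52, 4.66], [0.17, 1.96], [-2.89, 2.89]. Speed limits (rad/s): [2.39, 2.39, 3.14, 3.14, 3.14, 3.14, 3.14].

INTERFACE

Orientations are given as a unit quaternion [w, x, y, z].
In Python, from station import ctrl, get_state, vision, ticket, models gives the robot as it stands. Calls block until the motion is done:
- ctrl.movep(position, orientation): joint-space move of the TCP to a pose.
- ctrl.movel(position, frame=None, max_speed=0.15): straight line of the TCP; frame=None keeps the orientation; max_speed is the mean speed in m/s.
- ctrl.set_joints(angles): joint-space move.
- ctrl.ungrasp() and ctrl.close_gripper(force=None): open the fingers fully, or close them until they stop; force is the grip in N (None keeps the last).
- ctrl.pause(seconds).
- ctrl.ik(position, orientation): joint angles nearest the present ones, or None.
- get_state(): the state.
- vision.grab_frame(name): name is "side" or "top" or "wrist"; returns (picture, depth): 480x640x3 uint8, blue, green, red; 480x640 float32, m along the optical axis (not along the pixel's ray), 0 where there is no reading.
- vision.camera_info(name): a dict with "mtx" (3x3 intrinsics, pixels), "R" (3x3) and "t" (3): a world point X has camera coordinates R X + t; the wrist camera has in their place "hand_eye" (4x4, takes a point from camera to tool coordinates, whose origin is the TCP and whose axes are the flange's). Camera axes: x right, y down, z forward; pixel columns grow to the right and rows downward; lengths in m; the calibration is good to about 2 mm. The wrist camera is an equidistant fisheye: a pixel r from the principal point sees the ray r / f radians off the axis. A picture is of the moment at which its call begins: read the wrist's pose just before it. camera_info takes no time and is no camera call.
A pose or a line that the arm cannot do raises ctrl.Unreachable and nothing moves.
- ticket.close_job(): hands the job in; it is judged then, once.
Trained networks look in the newest picture that a camera, given by its name, has taken for a name from the list of things; names that differ only in an ending like _2 or _b are one class to them, and where a whole thing is asked for, a point or a joint stands for the part that bears it (a point fixed in the world has none). Each returns a list of dicts, best first, with "p" (0 to 1); they miss things now and then, are a little off and sometimes report something else, mostly with a low value. They report only what shows in the picture. A call takes as long as a camera call. They do not tell look-alikes from the thing itself.
- models.recognise(camera, target): "point" ([column, row] in pixels, amid what is visible of it).
- models.masks_of(camera, target): "mask" (480x640 bool, what is visible of it) and "point" ([column, row] in pixels, amid what is visible of it).
The state is a dict: "time": time; "qpos": joint angles; "qd": joint speeds; "tau": joint torques, N m; "tcp_pos": TCP position; "eef_rot": TCP orientation; "contact_force": force on the tool from outside, world axes, zero at the start; "wrist_torque": the same for the moment, N m; "width": finger opening in m; "gripper_force": force on a finger pad.
Only numpy, scipy, OpenCV 4.12 (cv2) and the standard library are available. Lean on these libraries where they do the work, as an engineer would, in place of code of your own. Each camera call takes 0.05 s, during which the arm holds its last target. There are 200 camera calls.

TASK

Stand the brass hose elbow (the fitting with the ribbed side spout) upright in the port of the clamped manifold block, threaded end down, and screw it clockwise just until you feel the thread start to bite against the seal; then turn it 30 degrees further, stop and let go. Do not force or overtighten it, and leave the plug, brush, wrench and offcut alone.

Things in the scene. Friction and masses are not known exactly. Their poses are not given: they have to be found in the camera images.
- elbow: Brass hose elbow, 0.26 kg, 90 mm tall, starts standing on its threaded foot. Origin: centre of the flat foot; z up the screw axis, x along the spout. From the foot up: threaded spigot 30 mm long (core 26 mm thick, 38.6 mm over the thread), round flange 42 mm wide from 30 to 38 mm, neck 27 mm thick, square head 28 x 28 mm from 56 to 90 mm, flats facing x and y.
- elbow_head (a point): Centre of the elbow's square head, on the screw axis, 73 mm above the foot; axes as the elbow's. The place to grip, across either pair of flats.
- elbow_spout (a point): Outer end of the elbow's ribbed spout, 58 mm from the screw axis along +x, 46 mm above the foot; axes as the elbow's. The spout is 14 mm thick; its top (53 mm) lies below the head.
- elbow_thread (a point): Point on the screw axis 15 mm above the foot; axes as the elbow's. Thread: two right-hand ridges, lead 32 mm per turn (30 degrees = 2.7 mm), one over bearings 0 to 135 degrees from +x towards +y, the other over 180 to 315; each rises with the bearing, its lower end at 0 or 180. Between them are two plain gaps, 135 to 180 and 315 to 360 degrees.
- block: Aluminium manifold block 90 x 90 x 50 mm, fixed to the table by two strap clamps on its +y and -y sides (40 mm high at the bolts, reaching 119 mm from its centre). Origin: centre of its underside, z up. In its middle an open vertical port, 43 mm bore.
- port_mouth (a point): Centre of the port's mouth, on the port's axis in the plane of the block's top; axes as the block's. The elbow comes to rest on a seal 20.5 to 25 mm below this point: the depth differs each time and cannot be seen. The flange does not reach the block. The thread is self-locking: the elbow stays where it is let go and may be regripped.
- port_pin (a point): Inner end of one of two steel thread pins, 5 mm thick, that stand in from the bore wall on the block's +x and -x sides, to 16 mm from the axis, 10.5 mm below the top; axes as the block's. The elbow goes down only with both pins in the gaps of its thread: spout turned 22 degrees counter-clockwise from the block's +x, or from its -x; up to 12 degrees off is fine.
- port_axis (a point): Point on the port's axis 25 mm above the table; axes as the block's. From the entry angle the elbow turns clockwise (from above) freely for 25 to 80 degrees, as the seal has it; then the pins draw it down 32 mm per turn against the springy seal (5 N/mm): a hand that stays level feels a growing downward pull and a little torque (0.1 Nm). From there follow it down. Pushing down delays that point; its own weight is right.
- plug_center (a point): The plug, a brass bystander: same thread and flange but a low hexagonal top and no spout, 54 mm tall, standing on its foot; the point is on its axis half-way up. Leave alone.
- brush: Wire brush lying on the table, bystander. Leave alone.
- wrench: Open-ended wrench lying on the table, bystander. Leave alone.
- offcut: Offcut of steel angle, 70 x 40 x 40 mm, bystander. Leave alone.
Things that resemble listed ones, but are neither listed nor needed, are in the scene too. Leave any turquoise look-alike of the elbow alone.

How it is judged:
On the way:
1. the elbow's thread is down in the port (z of elbow in the frame of port_mouth below -0.018 m and horizontal distance between elbow and port_mouth below 0.005 m and angle between elbow's own z axis and vertical below 0.12 rad), for 0.1 s.
At the end, for the whole second after the job is handed in: The elbow stands upright (within 4.5 degrees) and centred (4 mm) in the port, its foot at least 21 mm below the block's top, let go and at rest, and its thread pulls on the block's pins with 8 to 18 N, which is about 30 degrees past the angle where the seal began to resist (contact force between elbow and block between 8 and 18 N and z of elbow in the frame of port_mouth below -0.021 m and horizontal distance between elbow and port_mouth below 0.004 m and angle between elbow's own z axis and vertical below 0.08 rad and linear speed of elbow below 0.01 m/s); the robot touches nothing.
It fails at once if the elbow is forced or overtightened: more than 40 N between it and the block (contact force between elbow and block above 40 N).
It fails at once if the plug is disturbed (moved 15 mm) (distance of plug_center from where it was at the start of the episode above 0.015 m).
It fails at once if a brush, wrench or offcut is disturbed (moved 20 mm) (distance of any of brush, wrench, offcut from where it was at the start of the episode above 0.02 m).
It also fails if it takes over 61 s, if anything falls off the work surface, if the arm or the gripper's body presses on something with over 40 N, if the wrist force passes 120 N, or if a joint passes its speed limit or range.

## Working session

There is one attempt and no reset: what is moved stays moved. The work goes in short steps, each a Python script; the robot and the scene stay as the last script left them, time stands still between calls to the robot, and variables do not carry over. Pictures are saved under pics/ and viewed, at most 10 in all, crops included, and the job is handed in when it is done.

```bash
mkdir -p pics; ls; cat > h.py <<'E'
import numpy as np,cv2
from station import ctrl,get_state,vision,ticket,models
def world(cam,depth):
    c=vision.camera_info(cam);K=np.array(c["mtx"]);R=np.array(c["R"]);t=np.array(c["t"])
    v,u=np.mgrid[0:480,0:640]
    P=np.stack([(u-K[0,2])/K[0,0]*depth,(v-K[1,2])/K[1,1]*depth,depth],-1)
    W=(P-t)@R; W[depth==0]=np.nan
    return W
E
python3 - <<'E'
from h import *
ims=[]
for c in("top","side"):
    im,d=vision.grab_frame(c);np.save(f"{c}_d.npy",d);cv2.imwrite(f"pics/{c}0.png",im);np.save(f"{c}_im.npy",im)
    W=world(c,d)
    for n in("elbow","block","plug_center","brush","wrench","offcut"):
        for r in models.masks_of(c,n)[:4]:
            m=r["mask"];w=W[m];w=w[~np.isnan(w[:,0])]
            print(c,n,round(r["p"],2),np.round(r["point"]),m.sum(),np.round(np.median(w,0),3) if len(w) else None, np.round(np.percentile(w[:,2],98),3) if len(w) else None)
s=get_state();print(s["time"],s["tcp_pos"],s["eef_rot"],s["width"],ctrl.pinch_z)
print(vision.camera_info("top"))
E
```

```text
pics
top elbow 0.95 [166. 270.] 385 [0.478 0.402 0.055] 0.095
top elbow 0.82 [199. 231.] 350 [0.573 0.346 0.057] 0.097
top elbow 0.8 [217. 272.] 349 [0.479 0.286 0.061] 0.095
top elbow 0.78 [235. 307.] 351 [0.399 0.228 0.062] 0.095
top block 0.57 [325. 242.] 2339 [0.601 0.043 0.04 ] 0.056
top block 0.47 [218. 271.] 319 [0.479 0.284 0.064] 0.095
top plug_center 0.61 [453. 316.] 265 [ 0.442 -0.286  0.052] 0.061
top plug_center 0.39 [324. 241.] 2349 [0.601 0.043 0.04 ] 0.056
top brush 0.79 [323. 183.] 974 [0.745 0.067 0.018] 0.026
top wrench 0.64 [333. 335.] 554 [ 0.375 -0.009  0.007] 0.014
top offcut 0.89 [249. 196.] 471 [0.681 0.248 0.006] 0.043
side elbow 0.96 [208. 228.] 694 [0.399 0.223 0.049] 0.091
side elbow 0.89 [231. 200.] 560 [0.478 0.279 0.05 ] 0.091
side elbow 0.77 [255. 181.] 565 [0.572 0.346 0.047] 0.091
side elbow 0.64 [212. 182.] 490 [0.478 0.401 0.051] 0.091
side block 0.87 [329. 249.] 2666 [0.595 0.015 0.035] 0.052
side block 0.34 [345. 386.] 685 [ 0.438 -0.299  0.048] 0.056
side plug_center 0.93 [345. 384.] 697 [ 0.438 -0.299  0.048] 0.056
side brush 0.91 [376. 229.] 890 [0.739 0.053 0.017] 0.022
side wrench 0.76 [248. 317.] 666 [ 0.372 -0.035  0.006] 0.01
side wrench 0.73 [308. 197.] 527 [0.677 0.258 0.007] 0.04
side offcut 0.94 [310. 198.] 524 [0.677 0.258 0.007] 0.04
0.7 [0.23692601 0.57832322 0.23129987] [ 8.48162610e-06  1.93144161e-01  9.81170389e-01 -1.64281264e-05] 0.08526171331330645 -0.0187
{'mtx': array([[624.97515385,   0.        , 318.07654221],
       [  0.        , 624.97515385, 239.07467513],
       [  0.        ,   0.        ,   1.        ]]), 'R': array([[ 0.10447901, -0.99452051,  0.0036192 ],
       [-0.97250041, -0.102926  , -0.20892388],
       [ 0.20815159,  0.01830849, -0.97792521]]), 't': array([-0.00475596,  0.58863982,  1.44808398])}
```

```bash
python3 - <<'E'
import cv2
a=cv2.imread("pics/top0.png");b=cv2.imread("pics/side0.png")
A=cv2.resize(a[200:340,140:260],None,fx=3.3,fy=3.3,interpolation=2)
B=cv2.resize(b[150:270,180:290],None,fx=3.6,fy=3.6,interpolation=2)
h=max(A.shape[0],B.shape[0])
p=lambda x:cv2.copyMakeBorder(x,0,h-x.shape[0],0,0,0)
cv2.imwrite("pics/crop1.png",cv2.hconcat([p(A),p(B)]))
print(p(A).shape,p(B).shape)
E
```

```text
(462, 396, 3) (462, 396, 3)
```

View pics/top0.png

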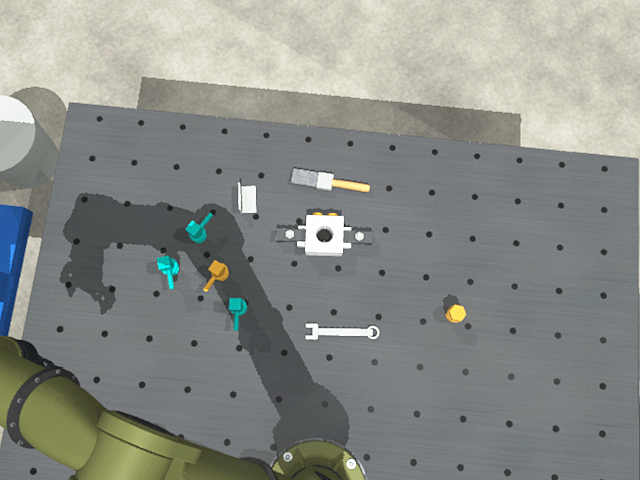

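View pics/crop1.png

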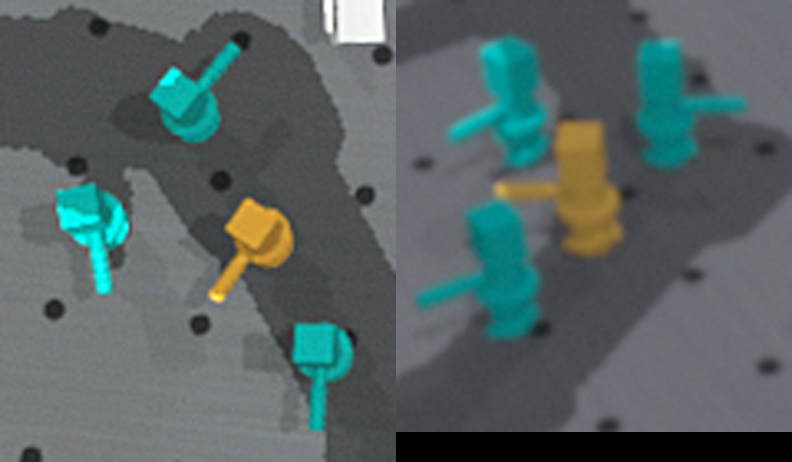

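Candidates in the top view: turquoise at (199,231), (166,270) and (235,307), and brass at (217,272). The brass one has the ribbed side spout (lower left) and is the only one that isn't a turquoise look-alike, so it is the elbow. The crop confirms this. The block is at (325,237) and the plug at (456,314).

```bash
cat > meas.py <<'E'
from h import *
def rect(p,side=None):
    r=cv2.minAreaRect((p[:,:2]*1000).astype(np.float32)); return np.round(np.array(r[0])/1000,4),np.round(r[1],1),round(r[2],1)
for c in("top","side"):
    im=np.load(f"{c}_im.npy");d=np.load(f"{c}_d.npy");W=world(c,d)
    print(c,"cam pos",-np.array(vision.camera_info(c)["R"]).T@vision.camera_info(c)["t"])
    g=(abs(W[...,0]-.5)<.2)&(abs(W[...,1]-.1)<.25)&(W[...,2]<.015)
    w=W[g];A=np.c_[w[:,:2],np.ones(len(w))];zz=w[:,2];k=abs(zz-np.median(zz))<.003
    pl=np.linalg.lstsq(A[k],zz[k],rcond=None)[0];print(" table plane",np.round(pl,4),np.std(zz[k]))
    Z=W[...,2]-(W[...,:2]@pl[:2]+pl[2])
    # block top
    b=(np.hypot(W[...,0]-.605,W[...,1]-.03)<.075)&(abs(Z-.05)<.003)
    n,l,s,_=cv2.connectedComponentsWithStats(b.astype(np.uint8));i=1+np.argmax(s[1:,4]);print(" block",rect(W[l==i]),np.median(Z[l==i]),s[i,4])
    hsv=cv2.cvtColor(im,cv2.COLOR_BGR2HSV)
    e=(np.hypot(W[...,0]-.48,W[...,1]-.28)<.1)&(hsv[...,0]<35)&(hsv[...,1]>110)&(Z>.01)
    t=e&(abs(Z-.09)<.004);print(" elbow top",t.sum(),rect(W[t]),np.nanmean(W[t],0),np.median(Z[t]))
    cen=np.nanmean(W[t],0)
    r=np.hypot(W[...,0]-cen[0],W[...,1]-cen[1])
    sp=e&(r>.027)&(abs(Z-.046)<.012);q=W[sp];m=q.mean(0)-cen
    far=q[np.argsort(-r[sp])[:8]].mean(0)
    print(" spout",sp.sum(),m,np.degrees(np.arctan2(m[1],m[0])),far,np.degrees(np.arctan2(*(far-cen)[[1,0]])),r[sp].max())
    for nm,(x,y) in dict(A=(.478,.402),B=(.573,.346),C=(.399,.228)).items():
        o=(np.hypot(W[...,0]-x,W[...,1]-y)<.05)&(abs(Z-.09)<.004);print(" ",nm,W[o].mean(0).round(3),rect(W[o])[1:])
E
python3 meas.py
```

```text
top cam pos [0.27152838 0.02934421 1.53911596]
 table plane [0.0001 0.0002 0.0002] 0.0016478472253600052
 block (array([0.6031, 0.043 ]), array([91.2, 89.9]), 4.7) 0.04987959669241673 706
 elbow top 120 (array([0.4861, 0.287 ]), array([28.7, 27.9]), 62.6) [0.48560607 0.28680529 0.08994482] 0.08940008471742829
 spout 55 [-0.03711376  0.01995236 -0.03876133] 151.73751659657046 [0.43676509 0.31276958 0.05199484] 152.00450488665047 0.05757064538604306
  A [0.485 0.411 0.09 ] (array([28.3, 28.4]), 17.6)
  B [0.575 0.355 0.09 ] (array([30.5, 28.5]), 51.5)
  C [0.406 0.232 0.09 ] (array([28.3, 28.3]), 6.0)
side cam pos [ 0.12511117 -0.77870286  0.81636003]
 table plane [ 0.0005  0.     -0.0006] 0.0013657101263147256
 block (array([0.6011, 0.0433]), array([94.3, 93.8]), 4.9) 0.04976604857514476 897
 elbow top 89 (array([0.4843, 0.2863]), array([32.9, 27.4]), 58.9) [0.48359582 0.28541732 0.08916647] 0.08947096250606956
 spout 48 [-0.03733559  0.01880194 -0.04072757] 153.27050020342048 [0.43547625 0.31086286 0.04925801] 152.1301978077302 0.057809789104585944
  A [0.483 0.41  0.089] (array([27.3, 34.7]), 20.1)
  B [0.572 0.353 0.089] (array([32. , 27.3]), 55.2)
  C [0.404 0.231 0.089] (array([28.6, 34.9]), 4.2)
```

```bash
cat >> h.py <<'E'
from scipy.spatial.transform import Rotation as Rn
def q(deg):
    a=np.radians(deg);R=np.array([[-np.sin(a),np.cos(a),0],[np.cos(a),np.sin(a),0],[0,0,-1]]).T
    x=Rn.from_matrix(R).as_quat();return [x[3],x[0],x[1],x[2]]
EL=np.array([.485,.2865]);PT=np.array([.602,.0432]);BY=4.8;EY=152.3
def wrist_world(d,s):
    c=vision.camera_info("wrist");K=np.array(c["mtx"]);H=np.array(c["hand_eye"])
    v,u=np.mgrid[0:480,0:640];x=(u-K[0,2])/K[0,0];y=(v-K[1,2])/K[1,1];r=np.hypot(x,y)+1e-9
    k=np.tan(np.clip(r,0,1.4))/r
    P=np.stack([x*k*d,y*k*d,d],-1)@H[:3,:3].T+H[:3,3]
    w,a,b,e=s["eef_rot"];W=P@Rn.from_quat([a,b,e,w]).as_matrix().T+s["tcp_pos"]
    W[(d==0)|(r>1.3)]=np.nan;return W
def rect(p):
    r=cv2.minAreaRect((p[:,:2]*1000).astype(np.float32)); return np.round(np.array(r[0])/1000,4),np.round(r[1],1),round(r[2],1)
E
python3 - <<'E'
from h import *
s=get_state();z=Rn.from_quat(np.roll(s["eef_rot"],-1)).as_matrix();print(z.round(2))
for a in (EY-90,EY+90,EY,EY+180):
  for n,p,dy in(("el",EL,0),("in",PT,BY+202-EY),("end",PT,BY+202-110-EY)):
    for h in(.06,.2):
      j=ctrl.ik([*p,h],q(a+dy));print(round(a),n,h,None if j is None else np.round(j,2))
j=ctrl.ik([*(PT),.25],q(62.3));print(j)
E
```

```text
[[-0.93  0.38  0.  ]
 [ 0.38  0.93 -0.  ]
 [-0.   -0.   -1.  ]]
62 el 0.06 [-0.47  0.6  -0.16  1.87  0.15  0.67  0.36]
62 el 0.2 [-0.46  0.44 -0.17  1.71  0.09  1.    0.42]
62 in 0.06 [ 0.09  0.66 -0.32  1.76  0.29  0.76  1.66]
62 in 0.2 [ 0.06  0.5  -0.27  1.61  0.15  1.05  1.79]
62 end 0.06 [-0.22  0.66  0.17  1.77 -0.15  0.73  0.15]
62 end 0.2 [-0.26  0.5   0.24  1.61 -0.13  1.04  0.14]
242 el 0.06 [-1.19  0.92  1.15  1.88 -0.99  1.05 -1.67]
242 el 0.2 [-1.22  0.69  1.15  1.72 -0.67  1.19 -1.94]
242 in 0.06 [-0.38  0.69  0.44  1.77 -0.4   0.77 -0.84]
242 in 0.2 [-0.41  0.53  0.48  1.61 -0.27  1.06 -0.95]
242 end 0.06 [ 0.27  0.72 -0.64  1.76  0.55  0.85  2.63]
242 end 0.2 [ 0.26  0.54 -0.6   1.6   0.33  1.1   2.83]
152 el 0.06 [-0.25  0.65 -0.52  1.87  0.46  0.75  1.64]
152 el 0.2 [-0.21  0.47 -0.56  1.71  0.28  1.04  1.79]
152 in 0.06 [-0.7   0.96  1.15  1.77 -0.99  1.11 -1.87]
152 in 0.2 [-0.71  0.75  1.15  1.62 -0.72  1.25 -2.1 ]
152 end 0.06 [ 0.02  0.65 -0.22  1.76  0.19  0.74  1.4 ]
152 end 0.2 [-0.    0.5  -0.18  1.61  0.1   1.05  1.49]
332 el 0.06 [-0.69  0.61  0.17  1.88 -0.16  0.67 -0.91]
332 el 0.2 [-0.72  0.44  0.21  1.72 -0.11  0.99 -0.95]
332 in 0.06 [-0.17  0.65  0.09  1.77 -0.08  0.73  0.43]
332 in 0.2 [-0.22  0.5   0.17  1.61 -0.09  1.04  0.44]
332 end 0.06 [-0.39  0.7   0.46  1.77 -0.42  0.77 -1.17]
332 end 0.2 [-0.42  0.54  0.5   1.61 -0.29  1.06 -1.29]
[-0.14680252  0.45499718  0.05477378  1.53239787 -0.02630369  1.15491765
  1.0003769 ]
```

```bash
python3 - <<'E'
from h import *
for n,p,h,top in(("port",PT,.25,.05),("elbow",EL,.29,.09)):
    ctrl.movep([*p,h],q(62.3))
    s=get_state();im,d=vision.grab_frame("wrist")
    cv2.imwrite(f"pics/w_{n}.png",im);np.savez(f"w_{n}.npz",d=d,im=im,p=s["tcp_pos"],o=s["eef_rot"])
    W=wrist_world(d,s);m=(abs(W[...,2]-top)<.004)&(np.hypot(W[...,0]-p[0],W[...,1]-p[1])<(.075 if top<.06 else .03))
    k,l,st,_=cv2.connectedComponentsWithStats(m.astype(np.uint8));i=1+np.argmax(st[1:,4])
    w=W[l==i];print(n,s["time"],s["tcp_pos"],st[i],rect(w),w.mean(0))
a=cv2.hconcat([cv2.resize(cv2.imread(f"pics/w_{n}.png"),(400,300)) for n in("port","elbow")]);cv2.imwrite("pics/w2.png",a)
E
```

```text
port 3.0083 [0.60186636 0.04472528 0.24992455] [ 251  145  130  127 7266] (array([0.6027, 0.0417]), array([91. , 90.9]), 4.2) [0.60146518 0.04234577 0.04942912]
elbow 4.1167 [0.485975   0.28490909 0.28981345] [305 192  30  30 853] (array([0.4859, 0.2865]), array([27.2, 27.8]), 62.9) [0.48594381 0.28684646 0.08942265]
```

View pics/w2.png

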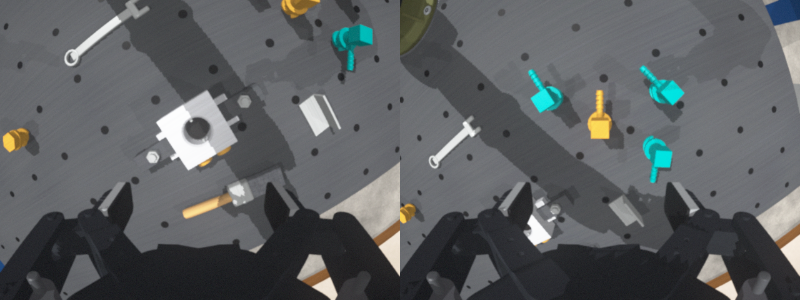

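The wrist view shows the block and port at about (315,205) full scale and the brass elbow at about (320,200). All three cameras agree on the elbow-to-port offset, about (0.117, -0.244). Next I'll centre the elbow with two perpendicular grips.

```bash
python3 - <<'E'
from h import *
c=np.array([.4853,.2866])
def show(t):
    s=get_state();print(t,round(s["time"],2),np.round(s["tcp_pos"],4),"w",round(s["width"],4),"gf",round(s["gripper_force"],1),"F",np.round(s["contact_force"],2),"T",np.round(s["wrist_torque"],2))
for a,f in((332.5,20),(62.5,50)):
    ctrl.movep([*c,.17],q(a));ctrl.pause(.3)
    ctrl.movel([*c,.0575],max_speed=.1);ctrl.pause(.2);show("down")
    ctrl.close_gripper(f);ctrl.pause(.3);show("grip")
    if a>300:
        ctrl.ungrasp();ctrl.movel([*c,.17])
ctrl.movel([*c,.19],max_speed=.1);ctrl.pause(.4);show("lift")
E
```

```text
down 7.18 [0.4855 0.2868 0.058 ] w 0.0856 gf 0.0 F [ 0.38 -0.14  0.18] T [-0.05  0.02 -0.04]
grip 8.04 [0.4854 0.2866 0.0575] w 0.0278 gf 26.1 F [0.19 0.1  0.46] T [-0.07 -0.06 -0.01]
down 12.52 [0.4856 0.2868 0.058 ] w 0.0854 gf 0.0 F [-0.26 -0.8   0.43] T [ 0.    0.03 -0.02]
grip 13.38 [0.4853 0.2866 0.0576] w 0.0275 gf 49.5 F [-1.33  0.55  2.49] T [-0.15  0.17  0.04]
lift 15.25 [0.4853 0.2866 0.1899] w 0.0271 gf 49.3 F [ 0.65  0.2  -2.18] T [ 0.02 -0.02 -0.01]
```

```bash
cat >> h.py <<'E'
P=np.array([.6023,.0426]);TY=116.5
def show(t=""):
    s=get_state();print(t,round(s["time"],2),np.round(s["tcp_pos"],4),"w",round(s["width"],4),"F",np.round(s["contact_force"],2),"T",np.round(s["wrist_torque"],2));return s
def favg(n=8):
    f=[]
    for _ in range(n): ctrl.pause(.02);s=get_state();f.append([*s["contact_force"],*s["wrist_torque"]])
    return np.mean(f,0),np.std(f,0)
E
python3 - <<'E'
from h import *
ctrl.movep([*P,.19],q(TY));ctrl.movel([*P,.116],max_speed=.1);ctrl.pause(.5);show()
b,sd=favg(15);print("base",b.round(2),sd.round(2))
for z in np.arange(.111,.078,-.002):
    ctrl.movel([*P,z],max_speed=.03);ctrl.pause(.1);f,_=favg(5);s=get_state();d=(f-b)
    print(round(s["time"],2),np.round(s["tcp_pos"],4),d.round(2))
    if d[2]>1.5 or np.hypot(d[0],d[1])>6: break
E
```

```text
17.82 [0.6023 0.0426 0.1161] w 0.0277 F [-0.55 -0.86 -1.78] T [-0.   -0.03 -0.07]
base [-0.15 -0.05 -2.91  0.   -0.    0.01] [0.41 0.49 0.51 0.02 0.03 0.03]
18.57 [0.6024 0.0426 0.1111] [ 0.3   0.11  0.34  0.    0.01 -0.02]
19.01 [0.6023 0.0426 0.109 ] [ 0.32  0.17  0.39 -0.01 -0.01  0.02]
19.44 [0.6023 0.0426 0.107 ] [ 0.14  0.08  0.33 -0.02 -0.   -0.  ]
19.88 [0.6023 0.0426 0.105 ] [-0.18  0.25  0.04 -0.02 -0.   -0.01]
20.31 [0.6023 0.0426 0.103 ] [ 0.12 -0.39 -0.08 -0.02  0.03 -0.  ]
20.74 [0.6023 0.0426 0.101 ] [-0.08  0.05 -0.05  0.01  0.01  0.01]
21.18 [0.6023 0.0426 0.099 ] [-0.09  0.43  0.49  0.02 -0.01 -0.  ]
21.61 [0.6023 0.0426 0.097 ] [-0.33  0.03  0.11  0.    0.02  0.02]
22.04 [0.6023 0.0426 0.095 ] [ 0.2  -0.02  0.15  0.01  0.   -0.01]
22.48 [0.6023 0.0426 0.093 ] [ 0.07  0.08  0.32 -0.   -0.02 -0.01]
22.91 [0.6023 0.0426 0.091 ] [ 0.16  0.27  0.28  0.   -0.02  0.  ]
23.34 [0.6023 0.0426 0.089 ] [ 0.28  0.17  0.36  0.    0.01 -0.  ]
23.77 [0.6023 0.0426 0.087 ] [ 0.37  0.38  0.43  0.01  0.02 -0.02]
24.21 [0.6023 0.0426 0.085 ] [ 0.11  0.08 -0.06  0.01 -0.01 -0.  ]
24.64 [0.6026 0.0426 0.0833] [ 0.49 -0.38  3.23 -0.02 -0.12 -0.02]
```

```bash
python3 - <<'E'
from h import *
base=np.array([-.15,-.05,-2.7])
ctrl.movel([*P,.0832],max_speed=.02);ctrl.pause(.2);f,_=favg(12);print("rest",(f[:3]-base).round(2),f[3:].round(2),get_state()["tcp_pos"].round(4))
r=f;tot=0
for st in [10,10,10,5,5]:
    tot+=st;ctrl.movel([*P,.0832],q(TY-tot),max_speed=.02);ctrl.pause(.15);f,_=favg(6);s=get_state()
    print(tot,round(s["time"],2),np.round(s["tcp_pos"],4),(f-r).round(2))
    if f[2]-r[2]<-2 or abs(f[5]-r[5])>.15:break
E
```

```text
rest [1.74 0.12 2.94] [ 0.02 -0.42  0.  ] [0.6025 0.0426 0.0833]
10 25.87 [0.6023 0.0426 0.0832] [-0.21  0.1   0.52 -0.02  0.08  0.03]
20 26.44 [0.6023 0.0425 0.0832] [-0.31  0.3   0.77 -0.05  0.1  -0.  ]
30 27.02 [0.6022 0.0425 0.0832] [-0.97 -0.08  0.59 -0.1   0.16  0.01]
35 27.52 [0.6023 0.0426 0.0832] [-0.9  -0.33  0.71 -0.17  0.15 -0.03]
40 28.02 [0.6023 0.0426 0.0832] [-0.56 -0.41  0.42 -0.21  0.19  0.  ]
```

```bash
python3 - <<'E'
from h import *
r,_=favg(12);print(r.round(2));L=[]
for tot in range(43,95,3):
    ctrl.movel([*P,.0832],q(TY-tot),max_speed=.02);ctrl.pause(.1);f,_=favg(8);s=get_state()
    print(tot,round(s["time"],2),np.round(s["tcp_pos"],4),(f-r).round(2))
    if f[2]-r[2]<-4 or abs(f[5]-r[5])>.15:break
E
```

```text
[ 0.85 -0.51  0.93 -0.18 -0.22  0.  ]
43 28.7 [0.6023 0.0426 0.0832] [-0.07 -0.    0.09  0.02 -0.03  0.01]
46 29.18 [0.6023 0.0426 0.0832] [ 0.28  0.15 -0.01 -0.   -0.04 -0.01]
49 29.67 [0.6023 0.0426 0.0832] [ 0.21  0.13 -0.33  0.03 -0.08  0.01]
52 30.15 [0.6023 0.0426 0.0832] [ 0.27 -0.13 -0.05 -0.   -0.08  0.01]
55 30.63 [0.6023 0.0426 0.0832] [ 0.18 -0.41 -0.24 -0.02 -0.08  0.  ]
58 31.12 [0.6023 0.0426 0.0832] [ 0.29  0.06 -0.21 -0.04 -0.03 -0.01]
61 31.6 [0.6023 0.0426 0.0832] [ 0.07 -0.45 -0.04 -0.08 -0.01 -0.01]
64 32.08 [0.6023 0.0426 0.0832] [ 0.07 -0.44 -0.53 -0.07 -0.    0.01]
67 32.57 [0.6023 0.0425 0.0832] [ 0.18 -0.24 -0.27 -0.1   0.02  0.  ]
70 33.05 [0.6023 0.0426 0.0832] [-0.   -0.45 -0.14 -0.1   0.04 -0.01]
73 33.53 [0.6022 0.0427 0.0831] [ 0.28 -0.33 -0.81 -0.02 -0.03 -0.01]
76 34.02 [0.6022 0.0427 0.083 ] [ 0.59  0.27 -3.34  0.09 -0.12 -0.03]
79 34.5 [0.6021 0.0427 0.083 ] [ 1.03  0.82 -7.02  0.21 -0.3  -0.02]
```

```bash
python3 - <<'E'
from h import *
tgt=-.2;z=.0832;tot=79
def adj():
    global z
    f,_=favg(8);z+=np.clip((f[2]-tgt)/13.5e3,-.0006,.0003);return f
adj()
for tot in (79,83,87,91,95,98,101,101,101):
    z-= 0 if tot in(79,) or tot==globals().get("last") else (tot-last)*32e-3/360
    last=tot
    ctrl.movel([*P,z],q(TY-tot),max_speed=.02);ctrl.pause(.12);zc=z;f=adj();s=get_state()
    print(tot,round(s["time"],2),round(zc,5),np.round(s["tcp_pos"],4),f.round(2))
    if f[2]<-14:break
E
```

```text
79 35.13 0.08271 [0.6022 0.0426 0.0828] [ 0.56  0.42 -2.27  0.11 -0.08 -0.03]
83 35.63 0.0822 [0.6024 0.0426 0.0824] [-0.2   0.33  0.81  0.02  0.08 -0.06]
87 36.13 0.08192 [0.6025 0.0426 0.0821] [ 0.35  0.44  2.    0.07  0.06 -0.06]
91 36.63 0.08172 [0.6025 0.0427 0.0818] [ 0.87  0.63  1.33  0.18 -0.17 -0.06]
95 37.13 0.08148 [0.6025 0.0427 0.0815] [ 1.7   1.19  0.64  0.27 -0.33 -0.09]
98 37.63 0.08128 [0.6024 0.0427 0.0813] [ 1.93  1.59  0.48  0.4  -0.43 -0.05]
101 38.13 0.08106 [0.6024 0.0426 0.0811] [ 1.88  1.2   0.42  0.38 -0.46 -0.08]
101 38.63 0.08111 [0.6024 0.0426 0.0811] [ 2.43  1.34  0.14  0.38 -0.55 -0.05]
101 39.13 0.08113 [0.6024 0.0426 0.0811] [ 2.92  1.69 -0.3   0.4  -0.65 -0.06]
```

```bash
python3 - <<'E'
from h import *
ctrl.ungrasp();ctrl.pause(.2);show("open")
s=get_state();ctrl.movel([*s["tcp_pos"][:2],.24],max_speed=.12);ctrl.pause(.4);s=show("up")
im,d=vision.grab_frame("wrist");W=wrist_world(d,s)
hsv=cv2.cvtColor(im,cv2.COLOR_BGR2HSV);e=(hsv[...,0]<35)&(hsv[...,1]>110)&(np.hypot(W[...,0]-P[0],W[...,1]-P[1])<.075)
t=e&(abs(W[...,2]-.115)<.006)&(np.hypot(W[...,0]-P[0],W[...,1]-P[1])<.03)
print("head",t.sum(),rect(W[t]),W[t].mean(0))
w=W[t];A=np.c_[w[:,:2],np.ones(len(w))];print("tilt",np.linalg.lstsq(A,w[:,2],rcond=None)[0][:2])
sp=e&(W[...,2]>.055)&(W[...,2]<.09)&(np.hypot(W[...,0]-P[0],W[...,1]-P[1])>.03);m=W[sp].mean(0)[:2]-rect(W[t])[0];print("spout",sp.sum(),np.degrees(np.arctan2(m[1],m[0])))
cv2.imwrite("pics/end.png",im)
E
```

```text
open 39.93 [0.6023 0.0426 0.0811] w 0.0852 F [ 0.1  -0.55 -0.35] T [ 0.01  0.03 -0.02]
up 41.81 [0.6022 0.0426 0.2399] w 0.0855 F [-0.68 -0.12  0.41] T [ 0.03  0.04 -0.04]
head 1317 (array([0.6026, 0.0425]), array([27.7, 27.7]), 15.9) [0.60210809 0.04298804 0.11286139]
tilt [ 0.00860023 -0.02860125]
spout 391 105.64501095941608
```

View pics/end.png

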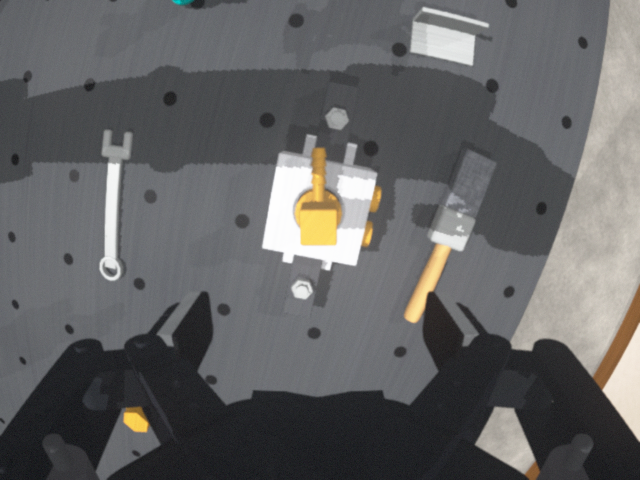

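The wrist view shows the elbow upright in the port, head at about (318,225) and spout up at (319,160). Its bearing is 105.6°, as commanded; it is centred and let go, and the brush, wrench, offcut and plug in view look undisturbed.

```bash
python3 -c "
from h import *
print(ticket.close_job())"
```

```text
the job is handed in; nothing more can be done
None
```

The job is handed in: the brass elbow stands upright in the port, turned clockwise about 30° past an estimated bite point of 71° and let go. The preload (about 11–13 N by estimate) was not measured directly, and no verdict came back.

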